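# Put the washed scraper away in its leaning slot

## Task

Take the blue-handled scraper out of the grey drain rack and slide it, blade first, into the slot of the empty blue holder until it sits fully home, then let go of it. Leave the other scrapers and everything else on the counter where they are.

Things in the scene. Friction and masses are not known exactly. Their poses are not given: they have to be found in the camera images.
- blue_scraper: blue-handled bench scraper standing blade down in the drain rack, leaning up to 4 deg. Blade 92 mm wide (y), 3 thick (x), 100 long (z); bar handle 100 (y) x 22 (x) x 30 mm, from z = 100 to 130. Origin: middle of the blade's lower edge; z runs up to the handle. About 0.25 kg; both faces alike, either way round will do
- blue_slot: blue pocket, fixed on a white foot 150 x 130 mm. Origin: centre of the slot floor, 28 mm above the counter; z runs out of the slot, leaning 30 deg from vertical to the robot's left; x across its thickness. Inside 10 mm (x) x 106 (y), 70 deep; walls 7 thick, lips flare to 28 mm apart at z = 82. With a scraper home the handle starts 30 mm beyond the mouth
- drain_rack: grey fixed drain rack 170 x 130 mm; origin under its centre, z up. Two upright slots along y at x = -50 and +50 mm, each 6 mm thick (x), 106 mm wide (y), floor at z = 8 mm, walls up to z = 53 mm; one holds the blue, the other the white scraper, in either order
- white_scraper: same scraper as the blue one but with a white handle; stands in the other slot of the drain rack; same origin and axes; to be left alone
- yellow_slot: yellow pocket, on its own foot, same shape, origin and axes as the blue one; already holds the yellow scraper. Fixed
- yellow_scraper: same scraper as the blue one but with a yellow handle; sits in the yellow pocket; same origin and axes; to be left alone
- tape_roll: tan roll of tape lying flat, 94 mm diameter, 45 mm high; origin under its centre; to be left alone
- spray_bottle: white spray bottle with red head, 80 mm diameter, 191 mm high; origin under its centre; to be left alone
- salt_tub: white tub with green lid, 106 mm diameter, 82 mm high; origin under its centre; to be left alone
Things that resemble listed ones, but are neither listed nor needed, are in the scene too. Leave any orange look-alike of the part that bears blue_slot alone.

How it is judged:
At the end, for the whole second after the job is handed in: Blue scraper at rest in the blue slot, blade first and fully home: blade edge within 8 mm of the slot floor, 7 mm of its centre across the thickness, 15 mm along the width, axis within 0.15 rad of the slot's; the things to be left alone moved no more than 30 mm (scrapers) or 40 mm (others) (z of blue_scraper in the frame of blue_slot between -0.006 and 0.008 m and x of blue_scraper in the frame of blue_slot between -0.007 and 0.007 m and y of blue_scraper in the frame of blue_slot between -0.015 and 0.015 m and angle between the z axis of blue_scraper and the z axis of blue_slot, either way round below 0.15 rad and linear speed of blue_scraper below 0.02 m/s); the robot touches nothing.
It fails at once if the white or the yellow scraper was moved more than 30 mm (distance of any of white_scraper, yellow_scraper from where it was at the start of the episode above 0.03 m).
It fails at once if the tape, bottle or tub was moved more than 40 mm (distance of any of tape_roll, spray_bottle, salt_tub from where it was at the start of the episode above 0.04 m).
It also fails if it takes over 43 s, if anything falls off the work surface, if the arm or the gripper's body presses on something with over 40 N, if the wrist force passes 120 N, or if a joint passes its speed limit or range.

## Robot

A 7-joint arm with a two-finger parallel gripper is mounted at the origin on the work surface. World frame = base frame: x ahead of the robot, y to its left, z up, the work surface at z = 0. Lengths are in m, angles in rad, forces in N, time in s.
With the tool pointing down it reaches from about 0.425 to 0.825 m from the base axis. Payload 3.6 kg.
Tool frame: the origin (TCP) lies midway between the tips of the shut fingers; the grasp point (between the pads) lies 19 mm behind it; z points along the fingers, y is the line along which they close (so a half turn about z gives the same grasp; the last joint's range is limited). The gripper opens to 93 mm and grips with 3 to 60 N. Pads are 15 mm wide; open, the fingers measure 128 mm over their backs; the gripper's body (75 mm by 188 mm) begins 65 mm behind the grasp point.
Start: joints at [-1.369, 0.615, -0.013, 1.423, 0.008, 1.103, -0.04], TCP at [0.147, 0.633, 0.219] pointing down, gripper open.
Joint ranges: [-3.12, 3.12], [-0.3, 2.06], [-1.34, 1.32], [0.26, 2.42], [-1.36, 4.5], [0.01, 1.98], [-2.84, 2.84]. Speed limits (rad/s): [2.79, 2.79, 3.14, 3.14, 3.14, 3.14, 3.14].

## Interface

Orientations are given as a unit quaternion [w, x, y, z].
In Python, from cell import sensors, eyes, sign_off, nets gives the robot as it stands.
- The arm moves only by the shell command python3 -m crank 'ROWS' [FORCE]. ROWS is JSON, a list that holds one entry, the list of rows, each a list of 7 numbers: the shift along the tool's x, y, z in mm, then the turn, a rotation vector about the tool's x, y, z in degrees, then the opening, from 0 (shut) to 1 (fully open). A call has 1 to 10 rows; each row is the pose to reach, as a shift and turn from the pose commanded when the call began, along the tool's axes at that moment; what a row does not reach only later rows make up. A row lasts 1/10 s, in which the tool goes at most 50 mm and 8.59 degrees, less where a joint would pass 70% of its speed; a pose out of reach is approached as far as the arm can. A call with a gripper value outside its range is refused whole. The fingers move at their own pace and stop on an object; FORCE is the grip in N (left out, the last holds). Time passes only in rows, so rows that repeat a pose let the fingers close. It gives the time, the measured TCP pose, the force, the opening and the grip force at its end, in the units of the state.
- sensors.sense(): the state, without advancing time (a new reading comes with each control period).
- eyes.capture(name): name is "scene" or "top" or "wrist"; returns a dict with "image" (480x640x3 uint8, blue, green, red), "range_z" (480x640 float32, m along the optical axis (not along the pixel's ray), 0 where there is no reading), "vfov" (degrees; the focal length in pixels is half the picture's height over the tangent of half this angle, whatever the lens; pixels are square), "cx", "cy" (the principal point, pixels), "D" ([k1, k2, p1, p2, k3] as OpenCV has them; the pictures are not rectified), "extrinsics" (4x4, takes a point from camera to world coordinates). Camera axes: x right, y down, z forward; pixel columns grow to the right and rows downward; lengths in m; the calibration is good to about 2 mm. A picture is of the moment at which its call begins.
- sign_off(): hands the job in; it is judged then, once.
Trained networks look in the newest picture that a camera, given by its name, has taken for a name from the list of things; names that differ only in an ending like _2 or _b are one class to them, and where a whole thing is asked for, a point or a joint stands for the part that bears it (a point fixed in the world has none). Each returns a list of dicts, best first, with "conf" (0 to 1); they miss things now and then, are a little off and sometimes report something else, mostly with a low value. They report only what shows in the picture. A call takes as long as a camera call. They do not tell look-alikes from the thing itself.
- nets.cut_out(camera, name): "pixels" (480x640 bool, what is visible of it) and "rect" ([left, top, width, height] in pixels, round what is visible of it).
The state is a dict: "t": time; "qpos": joint angles; "dq": joint speeds; "joint_efforts": joint torques, N m; "tcp_pos": TCP position; "ee_rot": TCP orientation; "wrist_force": force on the tool from outside, world axes, zero at the start; "ft_torque": the same for the moment, N m; "opening": opening from 0.0 (shut) to 1.0 (fully open); "grip_force": force on a finger pad.
Only numpy, scipy, OpenCV 4.12 (cv2) and the standard library are available. Lean on these libraries where they do the work, as an engineer would, in place of code of your own. Each camera call takes 0.05 s, during which the arm holds its last target. There are 200 camera calls.

## Working session

There is one attempt and no reset: what is moved stays moved. The work goes in short steps, Python scripts to look and compute and a shell command to move; the robot and the scene stay as the last step left them, time stands still between calls to the robot, and variables do not carry over. Pictures are saved under pics/ and viewed, at most 10 in all, crops included, and the job is handed in when it is done.

```bash
ls; mkdir -p pics; cat > h.py <<'E'
import numpy as np, cv2
from cell import sensors, eyes, nets
from scipy.spatial.transform import Rotation as R
def cloud(c):
    h,w=c["range_z"].shape; f=h/2/np.tan(np.radians(c["vfov"])/2)
    K=np.array([[f,0,c["cx"]],[0,f,c["cy"]],[0,0,1.]])
    u,v=np.meshgrid(np.arange(w),np.arange(h))
    p=cv2.undistortPoints(np.stack([u,v],-1).reshape(-1,1,2).astype(np.float64),K,np.array(c["D"],float)).reshape(h,w,2)
    z=c["range_z"]; P=np.dstack([p[...,0]*z,p[...,1]*z,z]); T=np.array(c["extrinsics"])
    return P@T[:3,:3].T+T[:3,3]
def tool():
    s=sensors.sense(); q=s["ee_rot"]; return np.array(s["tcp_pos"]),R.from_quat(q,scalar_first=True)
E
python3 - <<'E'
from h import *
a=[]
for n in("scene","top"):
    c=eyes.capture(n); np.savez(f"{n}.npz",xyz=cloud(c),img=c["image"],rz=c["range_z"])
    a.append(c["image"]); print(n,np.round(c["extrinsics"],3).tolist(),c["vfov"])
    for t in ["blue_scraper","blue_slot","drain_rack","white_scraper","yellow_slot","tape_roll","spray_bottle","salt_tub"]:
        for d in nets.cut_out(n,t):
            P=cloud(c)[d["pixels"]&(c["range_z"]>0)]
            print(n,t,round(d["conf"],2),d["rect"],np.round(np.median(P,0),3) if len(P) else None)
    cv2.imwrite(f"pics/{n}.png",c["image"])
print(sensors.sense())
E
```

```text
pics
scene [[0.409, 0.729, -0.55, 1.086], [0.913, -0.33, 0.241, -0.248], [-0.006, -0.6, -0.8, 0.819], [0.0, 0.0, 0.0, 1.0]] 52.085580588188165
scene blue_scraper 0.64 [393.5, 160.5, 48.1, 51.9] [0.539 0.196 0.116]
scene blue_slot 0.86 [163.4, 165.9, 28.0, 66.9] [ 0.344 -0.25   0.078]
scene drain_rack 0.62 [377.5, 167.6, 93.9, 77.8] [0.548 0.204 0.019]
scene drain_rack 0.48 [343.5, 326.0, 55.0, 54.3] [ 0.79  -0.029  0.038]
scene white_scraper 0.95 [427.5, 139.5, 43.1, 53.6] [0.51  0.292 0.11 ]
scene yellow_slot 0.76 [288.9, 221.1, 52.6, 73.2] [ 0.6   -0.053  0.068]
scene tape_roll 0.63 [342.5, 325.9, 54.2, 55.2] [ 0.79  -0.029  0.038]
scene spray_bottle 0.77 [245.5, 307.2, 55.0, 104.1] [ 0.792 -0.196  0.123]
scene salt_tub 0.7 [435.0, 257.2, 63.5, 67.3] [0.772 0.166 0.08 ]
top [[0.01, -0.996, 0.09, 0.476], [-0.999, -0.013, -0.029, -0.005], [0.03, -0.09, -0.996, 1.214], [0.0, 0.0, 0.0, 1.0]] 45.77126542006953
top blue_scraper 0.69 [184.4, 228.6, 26.5, 54.9] [0.535 0.196 0.137]
top blue_slot 0.73 [417.4, 202.7, 36.3, 68.0] [ 0.579 -0.27   0.083]
top drain_rack 0.59 [147.3, 220.8, 83.5, 
[... 379 characters left out ...]
.9, 'qpos': array([-1.36847882,  0.61485205, -0.01259595,  1.42333975,  0.00808494,
        1.10334975, -0.04041087]), 'dq': array([-0.00077005,  0.00054062, -0.0014552 , -0.00020309, -0.00037113,
        0.0008777 , -0.00055818]), 'joint_efforts': array([ 9.21290339e-04, -4.58804369e+01,  2.09407839e-01, -1.66037661e+01,
       -6.10409584e-02,  1.30642726e-02,  2.82492391e-05]), 'tcp_pos': array([0.147414  , 0.63308126, 0.2186914 ]), 'ee_rot': array([-2.00405012e-05,  1.14148951e-01,  9.93463645e-01,  5.25246170e-05]), 'wrist_force': array([-0.46525931,  0.12249912, -1.00679172]), 'ft_torque': array([ 0.02839755, -0.00062781, -0.01387104]), 'grip_force': 0.0, 'opening': 0.9984848916225376}
```

View pics/scene.png

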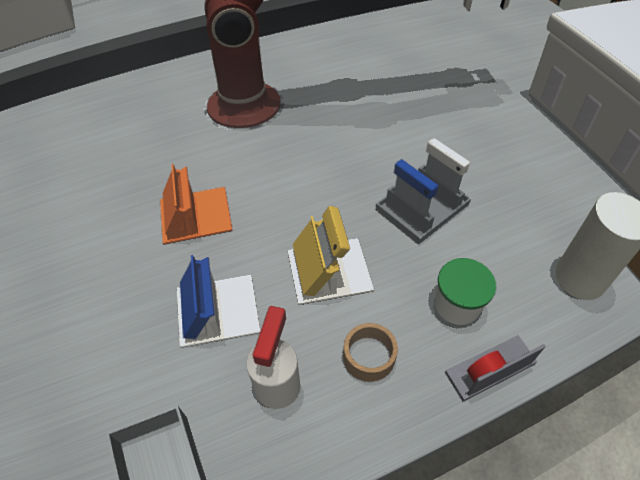

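View pics/top.png

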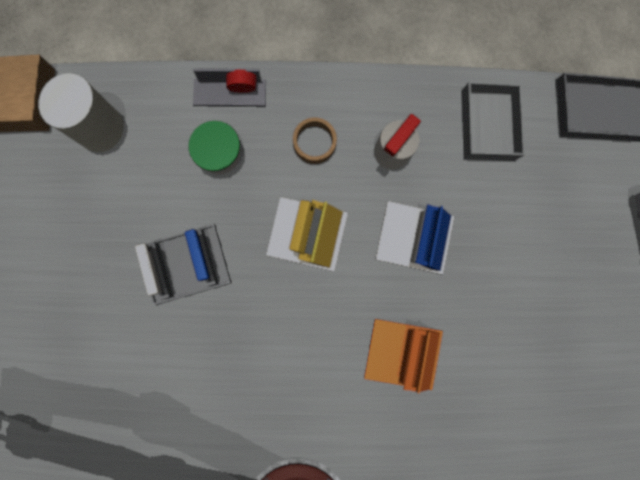

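The top view shows two slot holders of the same shape: blue at (434,238) and orange at (420,357). Blue on the white foot fits the description, since the orange one is the look-alike to leave alone. The blue scraper is the blue bar in the rack at (198,255) and the white one is at (148,268). I'll confirm in one crop and measure.

```bash
cat > m.py <<'E'
from h import *
out={}
def slotfit(P):
    # yaw: the one giving the narrowest spread of the extent along slot y 
    best=None
    for a in np.radians(np.arange(-30,30.1,.5)):
        F=frame(a); q=P@F
        e=np.percentile(q[:,1],99)-np.percentile(q[:,1],1)
        f=np.percentile(q[:,0],99)-np.percentile(q[:,0],1)
        if best is None or e+f<best[0]: best=(e+f,a)
    return best[1]
def frame(a):
    z=np.array([-np.sin(a)*.5,np.cos(a)*.5,np.sqrt(.75)]); y=np.array([np.cos(a),np.sin(a),0]); 
    return np.c_[np.cross(y,z),y,z]
if __name__=="__main__":
  for n in("scene","top"):
    d=np.load(n+".npz"); X=d["xyz"]; hsv=cv2.cvtColor(d["img"],cv2.COLOR_BGR2HSV)
    blue=(abs(hsv[...,0].astype(int)-113)<10)&(hsv[...,1]>130)&(d["rz"]>0)
    hm=blue&(abs(X[...,0]-.535)<.1)&(abs(X[...,1]-.2)<.1)&(X[...,2]>.1)
    P=X[hm]; t=P[P[:,2]>np.percentile(P[:,2],90)-.008]
    r=cv2.minAreaRect((t[:,:2]*1000).astype(np.float32)); print(n,"handle top",len(t),r,np.round(np.median(t,0),4), "med z")
    s=blue&(abs(X[...,0]-.58)<.12)&(abs(X[...,1]+.25)<.12)&(X[...,2]>.02)
    Q=X[s]; a=slotfit(Q); q=Q@frame(a); print("slot yaw",np.degrees(a),len(Q),"pct z",np.round(np.percentile(q,[1,3,50,97,99],axis=0)*1000))
    top=q[q[:,2]>np.percentile(q[:,2],99)-.006]; print("lip top: ",np.round(np.percentile(top,[1,5,50,95,99],axis=0)*1000).tolist())
  im=cv2.imread("pics/top.png")
  cv2.imwrite("pics/crop.png",np.hstack([cv2.resize(im[190:320,360:490],(400,400)),cv2.resize(im[200:330,120:250],(400,400))]))
E
python3 m.py
```

```text
scene handle top 408 ((536.5137329101562, 197.9569549560547), (99.83223724365234, 25.44312286376953), 17.569143295288086) [0.541  0.1978 0.1363] med z
slot yaw -11.0 1644 pct z [[156. 562. -67.]
 [157. 566. -64.]
 [181. 630.  -5.]
 [187. 681.  16.]
 [188. 682.  17.]]
lip top:  [[155.0, 562.0, 11.0], [156.0, 570.0, 12.0], [161.0, 627.0, 14.0], [188.0, 677.0, 17.0], [189.0, 681.0, 18.0]]
top handle top 535 ((534.4468994140625, 196.15814208984375), (97.2583999633789, 20.298980712890625), 17.174165725708008) [0.5337 0.196  0.1374] med z
slot yaw -11.5 1423 pct z [[152. 562. -60.]
 [153. 564. -56.]
 [173. 621.   1.]
 [182. 677.  19.]
 [184. 679.  21.]]
lip top:  [[151.0, 563.0, 15.0], [152.0, 568.0, 15.0], [157.0, 619.0, 17.0], [184.0, 673.0, 21.0], [185.0, 678.0, 23.0]]
```

View pics/crop.png

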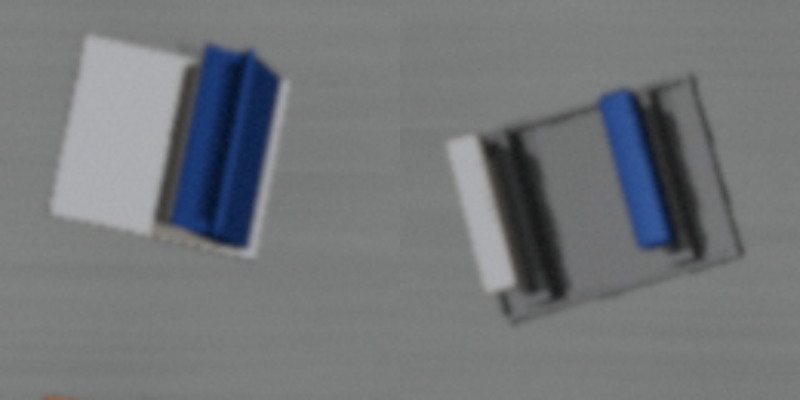

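The crop confirms it: the empty blue pocket on its white foot is on the left, with the open slot at crop (228,150). The blue bar handle in the rack is on the right, at crop (635,170). Next I'll work out the hover above the blue handle.

```bash
cat >> h.py <<'E'
def go(p,Rt):
    t,r=tool(); print("shift mm",np.round(r.inv().apply(np.array(p)-t)*1000,1),"turn deg",np.round(np.degrees((r.inv()*Rt).as_rotvec()),1))
def down(yaw): # tool pointing down, scraper y axis at yaw, tool y ~ +world y
    y=np.array([-np.sin(yaw),np.cos(yaw),0]); z=np.array([0,0,-1.]); return R.from_matrix(np.c_[np.cross(y,z),y,z])
E
python3 - <<'E'
from h import *
go([.534,.196,.26],down(np.radians(17.3)))
E
```

```text
shift mm [-475.6 -338.   -41.4] turn deg [  0.   -0.  -30.4]
```

```bash
python3 -m crank '[[[-40,-28,-41,0,0,-5,0.7],[-80,-56,-41,0,0,-10,0.7],[-120,-84,-41,0,0,-15,0.7],[-160,-112,-41,0,0,-20,0.7],[-200,-140,-41,0,0,-25,0.7],[-240,-170,-41,0,0,-30.4,0.7],[-280,-199,-41,0,0,-30.4,0.7],[-320,-227,-41,0,0,-30.4,0.7],[-360,-255,-41,0,0,-30.4,0.7],[-400,-284,-41,0,0,-30.4,0.7]]]'
python3 - <<'E'
from h import *
go([.534,.196,.26],down(np.radians(17.3)))
E
```

```text
t: 1.9
tcp_pos: [0.472, 0.2663, 0.26]
ee_rot: [0.0, -0.15, 0.989, 0.0]
wrist_force: [0.1, 0.3, 0.7]
opening: 0.703
grip_force: 0.0
shift mm [-38.3 -85.6   0.1] turn deg [ 0.   0.1 -0. ]
```

```bash
python3 -m crank '[[[-19,-43,0,0,0,0,0.7],[-38,-86,0,0,0,0,0.7],[-38,-86,0,0,0,0,0.7],[-38,-86,0,0,0,0,0.7]]]'
python3 - <<'E'
from h import *
c=eyes.capture("wrist"); X=cloud(c); cv2.imwrite("pics/w1.png",c["image"])
hsv=cv2.cvtColor(c["image"],cv2.COLOR_BGR2HSV)
blue=(abs(hsv[...,0].astype(int)-113)<10)&(hsv[...,1]>130)&(c["range_z"]>0)&(X[...,2]>.09)&(X[...,2]<.16)
P=X[blue]; print(len(P),np.round(np.percentile(P,[2,50,98],axis=0),4))
t=P[abs(P[:,2]-np.percentile(P[:,2],80))<.006]
print(cv2.minAreaRect((t[:,:2]*1000).astype(np.float32)))
n=np.linalg.svd(t-t.mean(0),full_matrices=False)[2]; print("axes",np.round(n,3),t.mean(0))
print(np.round(c["extrinsics"],3).tolist()); print(tool()[0])
E
```

```text
t: 2.3
tcp_pos: [0.5331, 0.1958, 0.2595]
ee_rot: [-0.0, -0.149, 0.989, 0.0]
wrist_force: [0.7, 0.4, 0.3]
opening: 0.703
grip_force: 0.0
2951 [[0.4864 0.1766 0.1292]
 [0.5279 0.1954 0.1368]
 [0.577  0.2153 0.1384]]
((533.012939453125, 196.7519073486328), (97.36341857910156, 21.106033325195312), 16.644105911254883)
axes [[ 0.956  0.292  0.004]
 [ 0.292 -0.956  0.008]
 [-0.006  0.006  1.   ]] [0.53007489 0.19583068 0.13674317]
[[-0.294, 0.914, 0.281, 0.454], [0.956, 0.281, 0.086, 0.172], [-0.0, 0.294, -0.956, 0.425], [0.0, 0.0, 0.0, 1.0]]
[0.5321111  0.19768053 0.25956971]
```

View pics/w1.png

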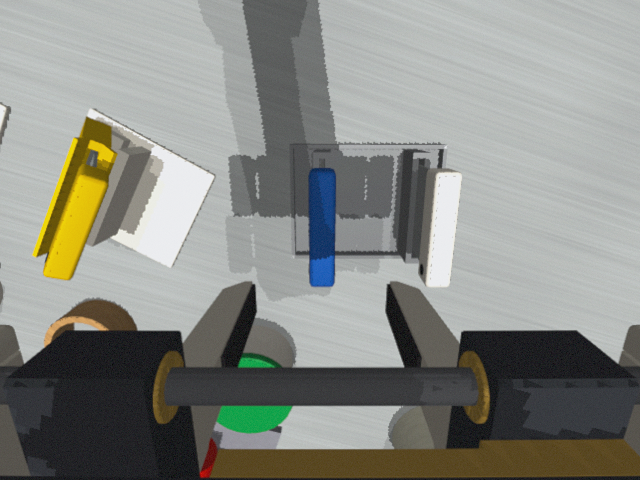

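The wrist picture shows the blue handle at (322,228), centred between the fingers and aligned with them. The white one at (443,228) is outside the finger span. I'll descend and grip.

```bash
python3 -m crank '[[[0,0,40,0,0,0,0.7],[0,0,80,0,0,0,0.7],[0,0,115,0,0,0,0.7],[0,0,140,0,0,0,0.7],[0,0,158,0,0,0,0.7],[0,0,158,0,0,0,0.7],[0,0,158,0,0,0,0],[0,0,158,0,0,0,0],[0,0,158,0,0,0,0],[0,0,158,0,0,0,0]]]' 30
python3 -m crank '[[[0,0,0,0,0,0,0],[0,0,0,0,0,0,0]]]' 40
```

```text
t: 3.35
tcp_pos: [0.533, 0.1974, 0.1027]
ee_rot: [0.001, -0.15, 0.989, 0.0]
wrist_force: [-0.3, -0.2, 0.2]
opening: 0.404
grip_force: 0.0
t: 3.55
tcp_pos: [0.5327, 0.197, 0.1019]
ee_rot: [0.0, -0.15, 0.989, -0.0]
wrist_force: [-0.8, 0.1, 2.0]
opening: 0.232
grip_force: 27.3
```

```bash
python3 -m crank '[[[0,0,0,0,0,0,0],[0,0,-5,0,0,0,0],[0,0,-15,0,0,0,0],[0,0,-30,0,0,0,0],[0,0,-50,0,0,0,0],[0,0,-80,0,0,0,0],[0,0,-120,0,0,0,0],[0,0,-160,0,0,0,0],[0,0,-190,0,0,0,0],[0,0,-200,0,0,0,0]]]' 40
python3 - <<'E'
from h import *
c=eyes.capture("wrist"); X=cloud(c); cv2.imwrite("pics/w2.png",c["image"])
t,r=tool(); L=r.inv().apply((X-t).reshape(-1,3)).reshape(X.shape)*1000
hsv=cv2.cvtColor(c["image"],cv2.COLOR_BGR2HSV)
blue=(abs(hsv[...,0].astype(int)-113)<12)&(hsv[...,1]>120)&(c["range_z"]>0)&(abs(L[...,2])<60)&(abs(L[...,1])<40)&(abs(L[...,0])<80)
P=L[blue]; print(len(P),np.round(np.percentile(P,[1,5,50,95,99],axis=0),1))
print(cv2.minAreaRect(P[:,:2].astype(np.float32)),sensors.sense()["opening"])
B=L[(c["range_z"]>0)&(abs(L[...,2]-60)<45)&(abs(L[...,1])<25)&(abs(L[...,0])<60)]; print("blade",len(B),np.round(np.percentile(B,[1,50,99],axis=0),1) if len(B) else 0)
E
```

```text
t: 4.55
tcp_pos: [0.5338, 0.1977, 0.3057]
ee_rot: [0.003, -0.15, 0.989, 0.001]
wrist_force: [-0.1, 0.0, -2.8]
opening: 0.233
grip_force: 40.0
9647 [[-47.9 -10.2 -36.7]
 [-42.9  -9.2 -36.3]
 [ 17.2   0.3 -35.2]
 [ 48.1   9.6 -28.8]
 [ 48.5  10.6 -14.5]]
((-1.1662750244140625, 0.5045938491821289), (100.06851959228516, 22.882301330566406), 0.6120964884757996) 0.23572391140939572
blade 117 [[44.  -1.5 16.3]
 [44.3 -0.2 42.5]
 [44.6  1.5 92.5]]
```

View pics/w2.png

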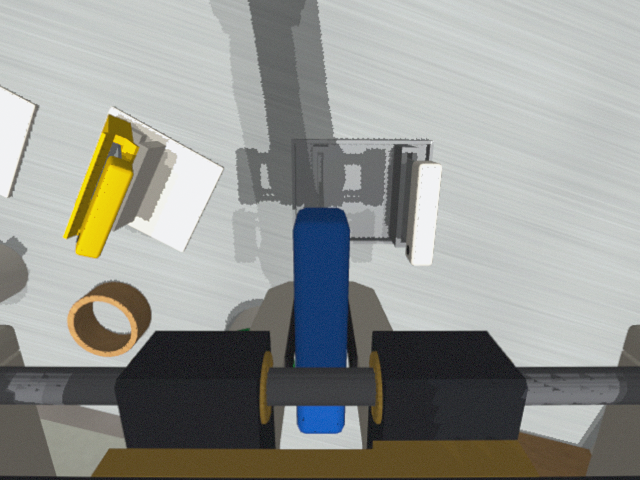

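The scraper is held squarely, with its blade edge about 94 mm beyond the TCP and its centre at tool x of about -1.5. The rack slot at (320,195) is now empty and the white scraper at (425,215) has not moved. Now the slot pose and the hover in front of it.

```bash
cat >> h.py <<'E'
from m import frame, slotfit
def slotpose(X,img,rz,a=None):
    hsv=cv2.cvtColor(img,cv2.COLOR_BGR2HSV)
    s=(abs(hsv[...,0].astype(int)-113)<10)&(hsv[...,1]>130)&(rz>0)&(abs(X[...,0]-.58)<.12)&(abs(X[...,1]+.25)<.1)&(X[...,2]>.02)&(X[...,2]<.13)
    Q=X[s]; a=slotfit(Q) if a is None else a; F=frame(a); q=Q@F
    zt=np.percentile(q[:,2],99); top=q[q[:,2]>zt-.006]; lo,hi=np.percentile(top,[2,98],axis=0); ylo,yhi=np.percentile(q[:,1],[1,99])
    m=np.array([(lo[0]+hi[0])/2,(ylo+yhi)/2,zt-.082]); return np.degrees(a),F@m,hi-lo,yhi-ylo
def tgt(o,a,dz,dx=0,dy=0,edge=(-.0015,0,.094)): # tool pose with blade edge at (dx,dy,dz) in slot frame
    F=frame(a); Rt=R.from_matrix(np.c_[-F[:,1],F[:,0],-F[:,2]])
    Rt=Rt if np.linalg.det(Rt.as_matrix())>0 else None
    return np.array(o)+F@[dx,dy,dz]-Rt.apply(edge),Rt
E
sed -i 's/^from h import \*$/import numpy as np, cv2/' m.py
python3 - <<'E'
from h import *
for n in("scene","top"):
    d=np.load(n+".npz")
    for a in(None,np.radians(-11.3)): print(n,*[np.round(v,4) for v in slotpose(d["xyz"],d["img"],d["rz"],a)])
a=np.radians(-11.3); print(np.round(frame(a),3).tolist())
p,Rt=tgt([.587,-.30,.028],a,.18); print(Rt.as_matrix().round(2).tolist(),p); go(p,Rt)
E
```

```text
scene -11.0 [ 0.5761 -0.2967  0.0299] [0.0333 0.1154 0.0063] 0.1199
scene -11.3 [ 0.5759 -0.2966  0.0298] [0.033  0.1154 0.0064] 0.12
top -11.5 [ 0.5731 -0.2962  0.0309] [0.0333 0.1126 0.007 ] 0.1176
top -11.3 [ 0.5732 -0.2961  0.0308] [0.0332 0.1126 0.0071] 0.1177
[[-0.17, 0.981, 0.098], [-0.849, -0.196, 0.49], [0.5, 0.0, 0.866]]Traceback (most recent call last):
  File "<stdin>", line 6, in <module>
  File "h.py", line 25, in tgt
    F=frame(a); Rt=R.from_matrix(np.c_[-F[:,1],F[:,0],-F[:,2]])
                   ~~~~~~~~~~~~~^^^^^^^^^^^^^^^^^^^^^^^^^^^^^^^
  File "scipy/spatial/transform/_rotation.pyx", line 1143, in scipy.spatial.transform._rotation.Rotation.from_matrix
ValueError: Non-positive determinant (left-handed or null coordinate frame) in rotation matrix 0: [[-0.98061466 -0.16969434 -0.09797307]
 [ 0.19594614 -0.84923721 -0.49030733]
 [-0.          0.5        -0.8660254 ]].
```

```bash
sed -i 's/-F\[:,1\],F\[:,0\],-F/-F[:,1],-F[:,0],-F/' h.py
python3 - <<'E'
from h import *
p,Rt=tgt([.5745,-.2965,.0285],np.radians(-11.3),.18); print(p); go(p,Rt)
E
```

```text
[ 0.5998737  -0.16186187  0.26579096]
shift mm [  43.9 -362.9   39. ] turn deg [29.5  7.8 27.8]
```

```bash
python3 -m crank '[[[5,-40,0,3,1,3,0],[10,-80,0,6,2,6,0],[16,-120,0,9.5,2.5,9,0],[21,-160,0,13,3.5,12.5,0],[26,-200,0,16.5,4.4,15.6,0],[31,-240,0,20,5.3,18.8,0],[36,-280,10,23,6,21.7,0],[40,-320,20,26,6.9,24.5,0],[44,-350,32,29.5,7.8,27.8,0],[44,-363,39,29.5,7.8,27.8,0]]]' 40
python3 -m crank '[[[0,0,0,0,0,0,0],[0,0,0,0,0,0,0],[0,0,0,0,0,0,0]]]'
python3 - <<'E'
from h import *
c=eyes.capture("wrist"); X=cloud(c); cv2.imwrite("pics/w3.png",c["image"])
np.savez("w3.npz",xyz=X,img=c["image"],rz=c["range_z"])
for a in(None,np.radians(-11.3)): print(*[np.round(v,4) for v in slotpose(X,c["image"],c["range_z"],a)])
p,Rt=tgt([.5745,-.2965,.0285],np.radians(-11.3),.18); go(p,Rt)
E
```

```text
t: 5.6
tcp_pos: [0.5968, -0.1633, 0.2581]
ee_rot: [-0.032, 0.094, 0.961, -0.259]
wrist_force: [0.2, 0.5, -3.2]
opening: 0.232
grip_force: 40.0
t: 5.9
tcp_pos: [0.599, -0.1606, 0.2632]
ee_rot: [-0.027, 0.093, 0.961, -0.258]
wrist_force: [0.4, -0.2, -3.5]
opening: 0.231
grip_force: 40.0
-11.5 [ 0.546  -0.2904  0.0286] [0.033  0.0523 0.0059] 0.0652
-11.3 [ 0.5461 -0.2904  0.0287] [0.0331 0.0523 0.0059] 0.0652
shift mm [-1.1 -1.9 -1.7] turn deg [-0.1 -0.1  0.3]
```

View pics/w3.png

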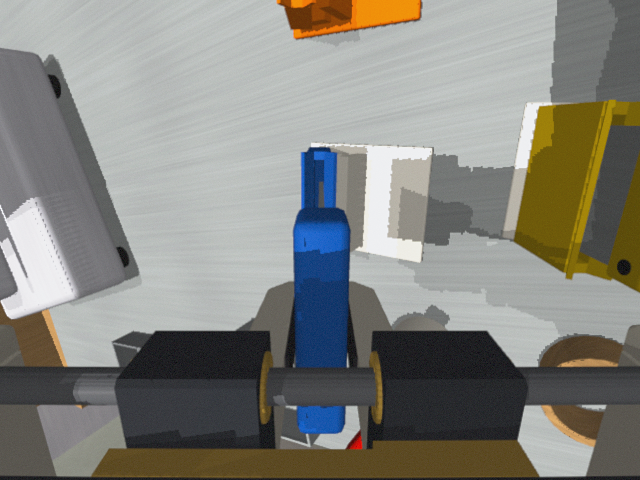

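The scraper at (322,320) lines up with the blue pocket at (319,180), and its near end agrees with the earlier slot fit to 1–2 mm. The orange look-alike is away at (350,15). I'll check the settled pose before inserting.

```bash
python3 -m crank '[[[0,0,0,0,0,0,0],[0,0,0,0,0,0,0]]]'
python3 - <<'E'
from h import *
p,Rt=tgt([.574,-.296,.0285],np.radians(-11.4),.18); go(p,Rt)
c=eyes.capture("wrist"); X=cloud(c); F=frame(np.radians(-11.4))
t,r=tool(); L=r.inv().apply((X-t).reshape(-1,3)).reshape(X.shape)*1000
B=L[(c["range_z"]>0)&(abs(L[...,2]-60)<45)&(abs(L[...,1])<25)&(abs(L[...,0])<60)]; print("blade",len(B),np.round(np.percentile(B,[1,50,99],axis=0),1) if len(B) else 0)
# lips in the tool frame
hsv=cv2.cvtColor(c["image"],cv2.COLOR_BGR2HSV); s=(abs(hsv[...,0].astype(int)-113)<10)&(hsv[...,1]>130)&(c["range_z"]>0)&(L[...,2]>150)&(L[...,2]<300)&(abs(L[...,1])<60)
q=L[s]; zt=np.percentile(q[:,2],1); q=q[q[:,2]<zt+6]; print("lips",zt,np.round(np.percentile(q,[2,50,98],axis=0),1))
E
```

```text
t: 6.15
tcp_pos: [0.5986, -0.1619, 0.2632]
ee_rot: [-0.027, 0.094, 0.961, -0.259]
wrist_force: [0.3, -0.5, -2.8]
opening: 0.233
grip_force: 40.0
shift mm [-0.9 -0.7 -2.6] turn deg [-0.2 -0.1  0.3]
blade 115 [[44.3 -0.8 15.4]
 [44.5  0.8 42.1]
 [44.8  2.  92.6]]
lips 189.18216837341708 [[  5.5 -16.9 189.1]
 [ 32.1   9.8 191.4]
 [ 56.8  16.4 195. ]]
```

```bash
python3 -m crank '[[[-1,-1,30,0,0,0,0],[-1,-1,60,0,0,0,0],[-1,-1,80,0,0,0,0],[-1,-1,90,0,0,0,0],[-1,-1,100,0,0,0,0],[-1,-1,110,0,0,0,0],[-1,-1,120,0,0,0,0],[-1,-1,125,0,0,0,0],[-1,-1,125,0,0,0,0]]]'
```

```text
t: 7.1
tcp_pos: [0.586, -0.2256, 0.1546]
ee_rot: [-0.029, 0.094, 0.961, -0.259]
wrist_force: [-0.5, 0.5, -1.8]
opening: 0.238
grip_force: 40.0
```

```bash
python3 - <<'E'
from h import *
p,Rt=tgt([.574,-.296,.0285],np.radians(-11.4),0); go(p,Rt); s=sensors.sense(); print(s["wrist_force"],s["ft_torque"])
E
```

```text
shift mm [-0.9  1.4 50.9] turn deg [-0.2 -0.3  0.3]
[-0.46122053  0.45367619 -1.75880386] [ 0.85866427 -0.1103159  -0.02039328]
```

No contact beyond light touching. I'll carry on gently to just short of the floor.

```bash
python3 -m crank '[[[0,0,8,0,0,0,0],[0,0,16,0,0,0,0],[0,0,24,0,0,0,0],[0,0,31,0,0,0,0],[0,0,38,0,0,0,0],[0,0,44,0,0,0,0],[0,0,47,0,0,0,0],[0,0,47,0,0,0,0]]]'
```

```text
t: 7.9
tcp_pos: [0.5813, -0.2486, 0.1141]
ee_rot: [-0.028, 0.094, 0.961, -0.259]
wrist_force: [0.5, 0.1, -2.5]
opening: 0.236
grip_force: 40.0
```

```bash
python3 - <<'E'
from h import *
p,Rt=tgt([.574,-.296,.0285],np.radians(-11.4),0); go(p,Rt); s=sensors.sense(); print(s["wrist_force"],s["ft_torque"])
E
```

```text
shift mm [-0.8  1.4  4.1] turn deg [-0.2 -0.2  0.3]
[ 0.46406181  0.07749203 -2.48416182] [ 0.87292761 -0.15315463 -0.02683899]
```

```bash
python3 -m crank '[[[0,0,2,0,0,0,0],[0,0,3,0,0,0,0],[0,0,4,0,0,0,0],[0,0,5,0,0,0,0],[0,0,5,0,0,0,0]]]'
```

```text
t: 8.4
tcp_pos: [0.581, -0.2509, 0.1102]
ee_rot: [-0.028, 0.094, 0.961, -0.259]
wrist_force: [0.1, -0.0, -2.5]
opening: 0.235
grip_force: 40.0
```

```bash
python3 -m crank '[[[0,0,1,0,0,0,0],[0,0,2,0,0,0,0],[0,0,2,0,0,0,0]]]'
```

```text
t: 8.7
tcp_pos: [0.5813, -0.2513, 0.1094]
ee_rot: [-0.028, 0.094, 0.961, -0.259]
wrist_force: [-1.4, 3.9, 4.1]
opening: 0.235
grip_force: 40.0
```

```bash
python3 - <<'E'
from h import *
p,Rt=tgt([.574,-.296,.0285],np.radians(-11.4),0); go(p,Rt); s=sensors.sense(); print(s["wrist_force"],s["ft_torque"])
E
```

```text
shift mm [-0.2  1.2 -1.3] turn deg [-0.2 -0.1  0.3]
[-1.35548256  3.85620663  4.09348628] [ 0.73393406  0.34187424 -0.26287539]
```

The blade has met the floor with about 7 N along the slot axis and stopped where expected. I'll release and back out along the axis.

```bash
python3 -m crank '[[[0,0,0,0,0,0,0.5],[0,0,0,0,0,0,0.5],[0,0,0,0,0,0,0.5],[0,0,0,0,0,0,0.5],[0,0,-20,0,0,0,0.5],[0,0,-50,0,0,0,0.5],[0,0,-90,0,0,0,0.5],[0,0,-130,0,0,0,0.5],[0,0,-150,0,0,0,0.5],[0,0,-150,0,0,0,0.5]]]'
python3 - <<'E'
from h import *
c=eyes.capture("wrist"); X=cloud(c); cv2.imwrite("pics/w4.png",c["image"])
a=np.radians(-11.4); F=frame(a); q=(X-[.574,-.296,.0285])@F*1000
hsv=cv2.cvtColor(c["image"],cv2.COLOR_BGR2HSV); s=(abs(hsv[...,0].astype(int)-113)<10)&(hsv[...,1]>130)&(c["range_z"]>0)&(abs(q[...,0])<40)&(abs(q[...,1])<70)&(q[...,2]>95)&(q[...,2]<180)
P=q[s]; print(len(P),np.round(np.percentile(P,[1,50,99],axis=0),1)); t=P[P[:,2]>np.percentile(P[:,2],90)-4]; print("top",np.median(t,0),np.linalg.svd(t-t.mean(0),full_matrices=False)[2][2]); print(sensors.sense()["wrist_force"])
E
```

```text
t: 9.7
tcp_pos: [0.5986, -0.1766, 0.2408]
ee_rot: [-0.024, 0.093, 0.961, -0.259]
wrist_force: [0.1, 0.6, -0.6]
opening: 0.496
grip_force: 0.0
3261 [[-16.2 -50.2 106.8]
 [ -5.3  -6.1 127.6]
 [  6.1  45.8 129.6]]
top [ -5.84310195  -4.97596146 127.70544467] [-0.03440606  0.00327139  0.99940258]
[-0.08215089 -0.27389849 -0.25358777]
```

View pics/w4.png

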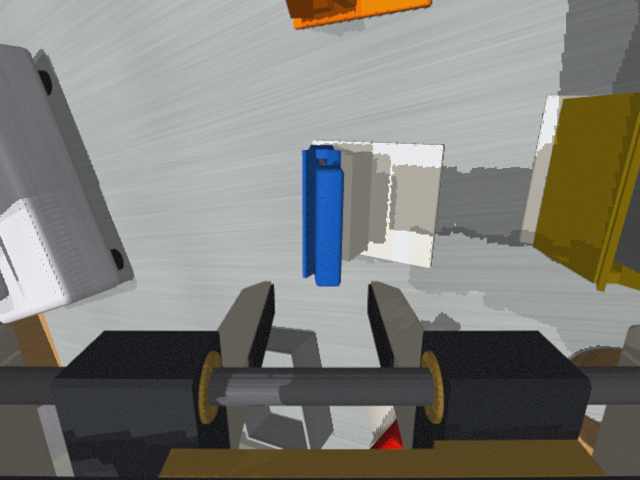

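The picture shows the handle at (328,220) seated squarely over the blue pocket, with the gripper clear of it. The handle top is about 128 mm above the slot floor (130 nominal) with about 2° of settle, so the scraper is fully home. Handing in.

```bash
python3 -c "
from cell import sign_off; print(sign_off())"
```

```text
the job is handed in; nothing more can be done
None
```

The blue scraper sits fully home in the blue slot and has been let go, with the arm backed clear; nothing else was touched as far as the pictures and force readings showed, and the job was handed in at about 10 s of the 43 s allowed, with no verdict returned.

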